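# Release a sharpening stone from its ratchet holder

## Task

Take the sharpening stone out of the ratchet holder: push the clamp bar in to unhook the pawl, lift the pawl by its tab, slide the bar all the way back against its stop and let the pawl drop again. Then draw the stone out from under the lip of the fixed jaw and lay it flat in the wooden tray without dropping it. Leave everything else on the table where it is.

Things in the scene. Friction and masses are not known exactly. Their poses are not given: they have to be found in the camera images.
- holder: The ratchet holder, screwed to the table: dark steel plate 330 x 80 x 14 mm lying roughly left to right. Origin on the table, mid-width, below the stone's end at the clamp bar; x along the plate to the fixed jaw, z up. Plate from x = -180 to 150 mm, stone from 0 to 120 on it. A rack 18 mm wide (tooth tips 32 mm above the table, pitch 18, faces to +x, undercut) lies at x = -175 to -83.
- jaw_lip (a point): Mid-width, top of the lip's edge on the fixed jaw (dark steel block, 60 mm wide, at the plate's +x end; its face is at holder x = 121). The lip, 48 to 54 mm above the table, overhangs the stone's end by 5 to 6 mm, 2 mm above it, so draw the stone at least 8 mm along holder -x before lifting it. Axes as the holder.
- bar_top (a point): Top of the clamp bar: aluminium block across the plate, 72 mm wide, 54 mm tall, 25 mm along x; this point is mid-width at holder x = -20 at first. Its lip, 48 to 54 mm high, reaches 26 mm ahead of this point, at first 5 to 6 mm over the stone. A sprung black rubber pad on its front presses the stone with about 6 N. Axes as the holder.
- bar (a joint): Clamp bar's position, m: 0 at the start (clamped), grows as it slides back along holder -x, 0.048 at its back stop. The pawl keeps it from sliding back. It rubs with about 3 N and stays where it is left. From 0 it can be pushed 6 mm forwards (holder +x) to a firm stop, against the sprung pad: 9 N at first, 12 N at the stop. Let go there, it springs back.
- pawl (a joint): Pawl's angle, rad: 0 down, grows as its tab is lifted, stop at 0.6; weak return spring (1 to 2 N at the tab). Hinged on the bar 42 mm above the table, it points back over the rack. With the bar at 0 its nose is hooked under a tooth and cannot rise; push the bar forwards to its firm stop (by the tab, say), then lift: clear of the teeth at 0.18 rad (tab up 12 mm). The lifted tab can drag the bar.
- tab (a point): On the pawl's finger tab, 12 mm below its top: upright steel block at the pawl's rear end, 12 mm thick across the holder (y), 20 mm long (x), 68 mm behind the pivot, from 40 to 74 mm above the table; this point is 62 mm above it. Can be pinched from above across the holder; nothing stands beside it. Axes as the holder when the pawl is down.
- stone_mid (a point): Centre of the sharpening stone: a plain grey block 120 (x) x 50 (y) x 32 (z) mm, about 0.3 to 0.5 kg, lying along the holder. It may be gripped across its 50 mm width from above.
- tray_in (a point): Middle of the floor of the wooden tray (fixed to the table), 8 mm above the table; x along the tray, z up. Floor 138 x 64 mm between two end cleats (12 mm above the floor) and two side lips (4 mm above it). The stone fits lengthwise, either way round. The tray is left or right of the holder, a closed grey tin on the other side.
- tin: Bystander: closed grey tin, 150 x 80 x 30 mm, origin under its centre.
- oil: Bystander: small oil bottle, 44 mm across, 110 mm tall, origin under its centre.
- can: Bystander: plain can, 66 mm across, 120 mm tall, origin under its centre.
- driver: Bystander: screwdriver lying on the table.
- brush: Bystander: brush lying on the table.
- jar: Bystander: jar, 60 mm across, 70 mm tall, origin under its centre.
- slip: Bystander: small reddish slip stone, 70 x 25 x 12 mm, flat on the table beyond the holder; not the stone in the holder.
Mind the look-alikes: they are no part of the job. Of the things that look like the part that bears tray_in, the largest one is meant. Leave any purple look-alike of the part that bears stone_mid alone.

How it is judged (in metres and radians):
On the way:
1. the clamp bar is slid back against its stop (at least 44 of 48 mm) (value of joint bar above 0.044 m), for 0.2 s.
At the end, for the whole second after the job is handed in: Bar at least 44 of 48 mm back; pawl down (under 0.12 rad); the stone at rest, flat on the tray's floor between cleats and lips (centre within 12 mm along, 10 mm across and 2.5 mm in height; tilt under 0.06 rad) (value of joint bar above 0.044 m and value of joint pawl below 0.12 rad and x of stone_mid in the frame of tray_in between -0.012 and 0.012 m and y of stone_mid in the frame of tray_in between -0.01 and 0.01 m and z of stone_mid in the frame of tray_in between 0.0135 and 0.0185 m and angle between the z axis of stone_mid and the z axis of tray_in, either way round below 0.06 rad and linear speed of stone below 0.02 m/s); the robot touches nothing.
It fails at once if the stone is dropped (falls faster than 0.5 m/s with no finger on it) (linear speed of stone above 0.5 m/s and contact force between stone and the fingers below 0.2 N).
It fails at once if a bystander is pushed more than 30 mm or knocked over (distance of any of tin, oil, can, driver, brush, jar, slip from where it was at the start of the episode above 0.03 m or angle between any of oil, can, jar's own z axis and vertical above 0.6 rad).
It also fails if it takes over 51 s, if anything falls off the work surface, if the arm or the gripper's body presses on something with over 40 N, if the wrist force passes 120 N, or if a joint passes its speed limit or range.

## Robot

A 6-joint arm with a two-finger parallel gripper is mounted at the origin on the work surface. World frame = base frame: x ahead of the robot, y to its left, z up, the work surface at z = 0. Lengths are in mm, angles in rad, forces in N, time in s.
With the tool pointing down it reaches from about 275 to 1000 mm from the base axis. Payload 8.4 kg.
Tool frame: the origin (TCP) lies at the centre of the arm's flange, where the gripper is bolted on; the fingertips stand 173 mm ahead of it and the grasp point (between the pads) lies 155 mm ahead of it (ctrl.tip_reach is the z of the fingertips in the tool frame, in mm); z points along the fingers, y is the direction in which the jaws open and shut (so a half turn about z gives the same grasp; the last joint's range is limited). The gripper opens to 85 mm and grips with 20 to 120 N. Pads are 22 mm wide; open, the fingers measure 114 mm over their backs; the gripper's body (76 mm by 85 mm) begins 54 mm behind the grasp point. The pads swing forward as they close: fully open they stand 13 mm farther back than shut.
Start: joints at [1.131, 0.353, 1.633, -0, 1.155, -0.002], TCP at [264.967, 566.058, 404.681] pointing down, gripper open.
Joint ranges: [-2.63, 2.63], [-0.92, 2.1], [0.06, 2.66], [-1.3, 4.44], [0, 2.69], [-3.02, 3.02]. Speed limits (rad/s): [2.22, 2.22, 2.79, 3.14, 3.14, 3.14].

## Interface

Orientations are given as a unit quaternion [w, x, y, z].
In Python, from workcell import sensors, cams, job, ctrl gives the robot as it stands. The module is installed in compiled form; this text tells all that it offers.
- The arm moves only by the shell command python3 -m pendant 'ROWS' [OPENING]. ROWS is a JSON object of lists of equal length, an entry for each row: "travel": the shift along the world's x, y, z in m, a list of three; "spin": the turn about the world's z in degrees. A call has 1 to 10 rows; each row is the pose to reach, as a shift and turn from the pose commanded when the call began; what a row does not reach only later rows make up. A row lasts 1/10 s, in which the tool goes at most 50 mm and 8.59 degrees, less where a joint would pass 70% of its speed; a pose out of reach is approached as far as the arm can. A call with a gripper value outside its range is refused whole. OPENING is the gripper command: -1 is shut, 1 is fully open, values between are in proportion, set as the call begins (- or left out, the last holds). The fingers move at their own pace and stop on an object; the grip force is fixed at half the most. Time passes only in rows, so rows that repeat a pose let the fingers close. It gives the time, the measured TCP pose, the force and the opening at its end, in the units of the state.
- sensors.read_state(): the state, without advancing time (a new reading comes with each control period).
- cams.get_image(name): name is "scene" or "top"; returns a dict with "img" (420x560x3 uint8, blue, green, red), "mtx" (3x3 intrinsics, pixels), "R" (3x3) and "t" (3): a world point X has camera coordinates R X + t. Camera axes: x right, y down, z forward; pixel columns grow to the right and rows downward; lengths in mm; the calibration is good to about 2 mm. A picture is of the moment at which its call begins. There is no depth.
- job.job_done(): hands the job in, once; it reports no verdict.
The state is a dict: "time_s": time; "joint_pos": joint angles; "joint_vel": joint speeds; "tau": joint torques, N m; "tool_pos": TCP position; "orientation": TCP orientation; "force": force on the tool from outside, world axes, zero at the start; "moment": the same for the moment, N m; "opening": finger opening in mm.
Only numpy, scipy, OpenCV 4.12 (cv2) and the standard library are available. Lean on these libraries where they do the work, as an engineer would, in place of code of your own. Each camera call takes 0.05 s, during which the arm holds its last target.

## Working session

There is one attempt and no reset: what is moved stays moved. The work goes in short steps, Python scripts to look and compute and a shell command to move; the robot and the scene stay as the last step left them, time stands still between calls to the robot, and variables do not carry over. Pictures are saved under pics/ and viewed, and the job is handed in when it is done.

```bash
mkdir -p pics; python3 - <<'E'
from workcell import sensors, cams
import cv2, numpy as np
s=sensors.read_state(); print(s)
for n in ("scene","top"):
    d=cams.get_image(n); cv2.imwrite(f"pics/{n}0.png",d["img"]); np.savez(f"{n}0.npz",**d)
    print(n,d["mtx"],d["R"],d["t"], -d["R"].T@d["t"])
E
```

```text
{'time_s': 0.0, 'joint_pos': array([ 1.13057905e+00,  3.53667876e-01,  1.63414287e+00, -6.35738251e-06,
        1.15520936e+00, -2.41149314e-03]), 'joint_vel': array([ 0.00131971,  0.00013912, -0.00123679,  0.00021547,  0.00054408,
       -0.00164413]), 'tau': array([ 1.70352589e-03, -6.05261350e+01, -3.42080426e+01,  1.62177521e-04,
        9.08608170e-03, -3.91396645e-05]), 'tool_pos': array([264.87659299, 565.8334736 , 403.94545158]), 'orientation': array([-1.53835626e-04,  2.17157517e-01,  9.76136314e-01, -6.96958003e-04]), 'force': array([ 0.38662535, -0.26045314,  0.27499814]), 'moment': array([-0.03741114, -0.04083037, -0.02158469]), 'opening': 85.55412846590167}
scene [[407.38286784   0.         277.46400868]
 [  0.         407.38286784 210.58208486]
 [  0.           0.           1.        ]] [[ 0.84099043  0.54099724 -0.00755606]
 [ 0.36193114 -0.57289986 -0.73538534]
 [-0.4021703   0.61571726 -0.67760705]] [-418.79155073 -138.47779894 1387.76845292] [ 960.43837062 -707.241824    835.3627244 ]
top [[480.60993614   0.         280.21167611]
 [  0.         480.60993614 210.08643979]
 [  0.           0.           1.        ]] [[-0.00191464 -0.99999653  0.00181215]
 [-0.98332783  0.00155321 -0.18183497]
 [ 0.18183153 -0.00213009 -0.98332739]] [-1.14580351e+00  5.08445975e+02  1.70961128e+03] [1.89105658e+02 1.70609688e+00 1.77356294e+03]
```

View pics/scene0.png

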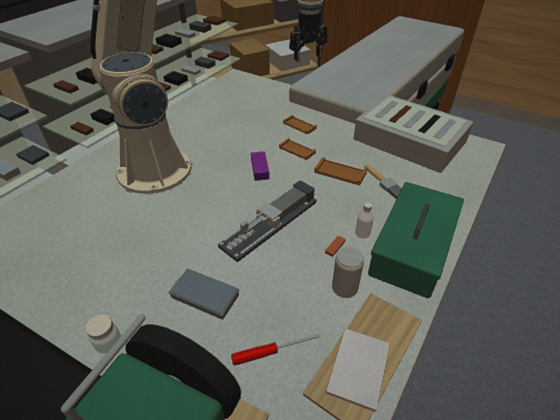

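View pics/top0.png

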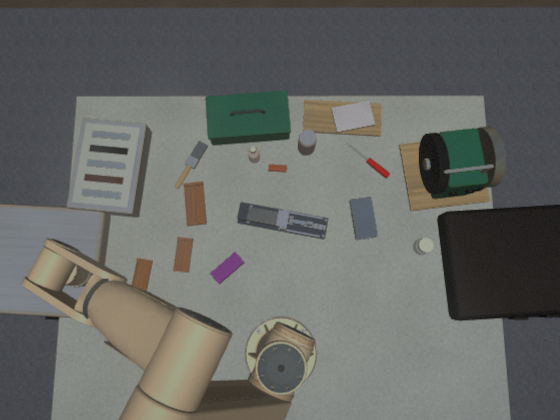

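The top view shows the holder at about (283,220), with the jaw on the left (242,213), the bar at (283,220) and the tab at about (308,224). There are three trays, at (195,204), (183,254) and (142,275). The purple decoy is at (227,267), the tin at (364,218) and the slip at (278,168). Of the three trays, the one at (195,204) looks the largest. I'll check that in close crops.

```bash
python3 - <<'E'
import cv2, numpy as np
t=cv2.imread("pics/top0.png"); s=cv2.imread("pics/scene0.png")
c=cv2.resize(t[195:245,230:336],None,fx=7.5,fy=7.5,interpolation=cv2.INTER_CUBIC); cv2.imwrite("pics/c1.png",c)
c=cv2.resize(s[175:260,212:322],None,fx=7,fy=7,interpolation=cv2.INTER_CUBIC); cv2.imwrite("pics/c2.png",c)
c=cv2.resize(t[170:300,120:250],None,fx=4.5,fy=4.5,interpolation=cv2.INTER_CUBIC); cv2.imwrite("pics/c3.png",c)
E
```

```text
(no output)
```

View pics/c1.png

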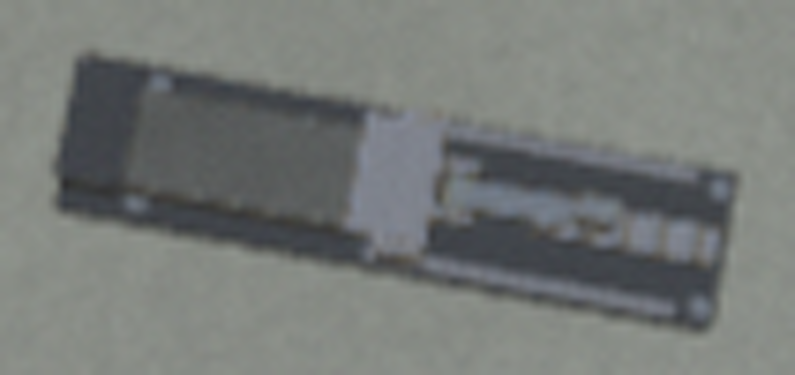

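View pics/c2.png

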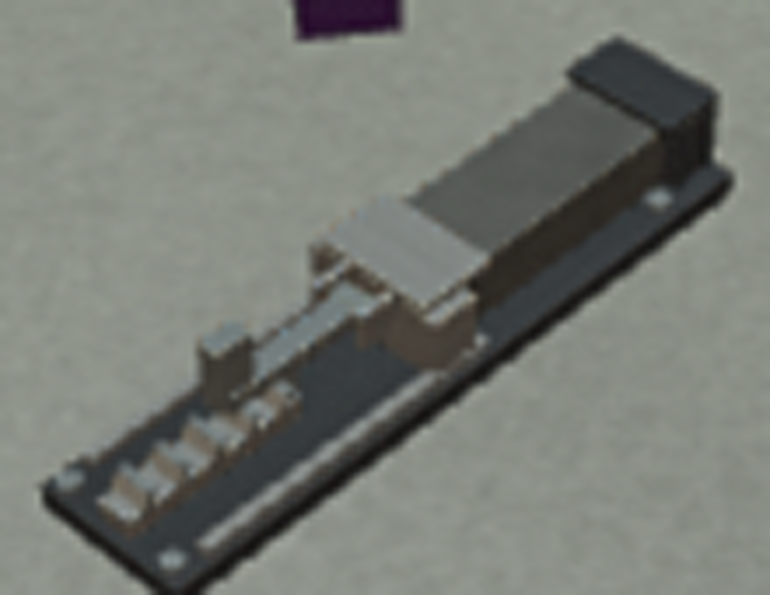

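View pics/c3.png

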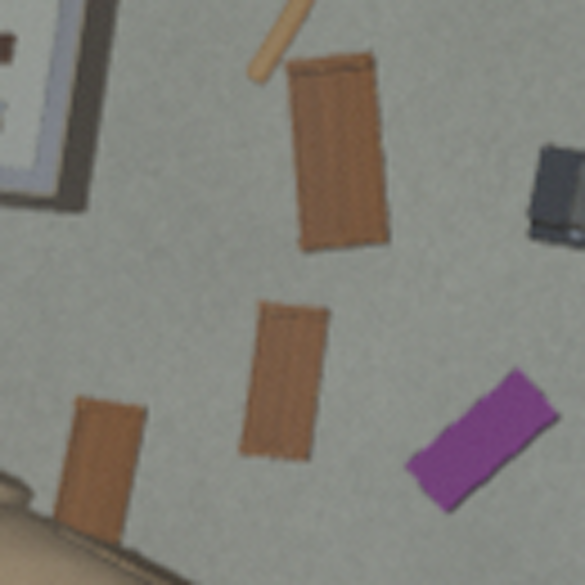

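c1 and c2 confirm the grey stone between the jaw on the left and the aluminium bar, with the pawl and its upright tab on the rack side. c3 shows three brown trays. The largest is the upper one at image (195,204), and the purple block is separate. Next I'll measure these.

```bash
cat > h.py <<'E'
import cv2, numpy as np
from workcell import sensors, cams
def ray(d,px,z):
    R=d["R"];c=-R.T@d["t"]; px=np.atleast_2d(px).astype(float)
    v=np.c_[px,np.ones(len(px))]@np.linalg.inv(d["mtx"]).T@R
    return c+v*((z-c[2])/v[:,2])[:,None]
def proj(d,X):
    p=(d["R"]@np.atleast_2d(X).T).T+d["t"]; p=p@d["mtx"].T; return p[:,:2]/p[:,2:]
E
python3 - <<'E'
from h import *
T=dict(np.load("top0.npz"));S=dict(np.load("scene0.npz"))
for n,d in(("top",T),("scene",S)):
    hsv=cv2.cvtColor(d["img"],cv2.COLOR_BGR2HSV)
    m=cv2.inRange(hsv,(3,90,50),(22,220,255))
    cs,_=cv2.findContours(m,cv2.RETR_EXTERNAL,cv2.CHAIN_APPROX_NONE)
    for c in cs:
        if cv2.contourArea(c)>150:
            r=cv2.minAreaRect(c);print(n,"tray?",r,[ray(d,r[0],8)[0][:2].round(1)])
            if n=="top" and 180<r[0][0]<210 and 190<r[0][1]<220:
                w=ray(d,c.reshape(-1,2),12)[:,:2].astype(np.float32);print("  world rect",cv2.minAreaRect(w))
d=T
hsv=cv2.cvtColor(d["img"],cv2.COLOR_BGR2HSV)
print(hsv[[220,213,220,205,225],[258,242,283,300,308]], d["img"][[220,213,220],[258,242,283]])
for name,roi,p in (("c1",(230,195),(7.5,)),):
    # hand-read crop corners: plate rear corners z14; front-lower plate corner; jaw top rear edge z54; bar top corners z54
    q=lambda L:np.array(L)/7.5+[230,195]-0.43
    print("plate rear",ray(d,q([[738,172],[712,330],[58,208]]),14).round(1))
    print("jaw lip edge",ray(d,q([[140,85],[122,192]]),54).round(1))
    print("bar corners",ray(d,q([[367,115],[443,122],[430,250],[350,225]]),54).round(1))
    print("jaw outer",ray(d,q([[80,60],[62,180]]),54).round(1))
q=lambda L:np.array(L)/7+[212,175]-0.43
print("tab top scene",ray(S,q([[200,343],[218,322],[250,335],[228,355]]),74).round(1))
print("bar top scene",ray(S,q([[315,240],[385,195],[490,260],[425,305]]),54).round(1))
print("jaw lip scene",ray(S,q([[570,75],[672,133]]),54).round(1))
print("plate scene",ray(S,q([[42,492],[175,590],[732,180]]),14).round(1))
E
```

```text
top tray? ((141.2307586669922, 273.8461608886719), (14.904827117919922, 30.594118118286133), 11.309932708740234) [array([280.1, 504.9])]
top tray? ((182.67999267578125, 254.239990234375), (14.424979209899902, 33.37544631958008), 8.13010311126709) [array([351.3, 356.3])]
top tray? ((194.472412109375, 203.1689910888672), (41.60578536987305, 18.68523406982422), 85.2363510131836) [array([542.4, 318.9])]
  world rect ((541.9398803710938, 318.0593566894531), (158.71656799316406, 69.31855773925781), 6.200981616973877)
top tray? ((443.7705383300781, 172.5875244140625), (65.76815795898438, 81.53504943847656), 83.1572265625) [array([ 659.2, -622.8])]
top tray? ((324.5307312011719, 110.4461669921875), (40.049354553222656, 18.582456588745117), 3.1798300743103027) [array([ 909. , -175.1])]
scene tray? ((246.49996948242188, 409.5), (18.999996185302734, 42.99999237060547), 90.0) [array([ 729.4, -471.8])]
scene tray? ((349.54656982421875, 385.03173828125), (68.7646484375, 69.7410888671875), 34.2868766784668) [array([ 878.5, -319.2])]
scene tray? ((373.2684326171875, 344.6445007324219), (61.226608276
[... 975 characters left out ...]
15   6  89]] [[ 94  93  91]
 [ 73  68  65]
 [141 132 127]]
plate rear [[ 486.2 -179.4   14. ]
 [ 407.5 -165.    14. ]
 [ 468.7  157.    14. ]]
jaw lip edge [[522.8 114.5  54. ]
 [470.1 122.6  54. ]]
bar corners [[507.8   4.2  54. ]
 [504.3 -32.7  54. ]
 [441.6 -26.1  54. ]
 [453.8  12.5  54. ]]
jaw outer [[535.2 143.8  54. ]
 [476.  151.7  54. ]]
tab top scene [[ 452.  -111.6   74. ]
 [ 451.   -98.7   74. ]
 [ 465.6  -97.9   74. ]
 [ 464.9 -111.2   74. ]]
bar top scene [[442.5 -22.9  54. ]
 [451.2  15.2  54. ]
 [509.    5.   54. ]
 [501.3 -31.   54. ]]
jaw lip scene [[475.3 123.2  54. ]
 [531.9 112.9  54. ]]
plate scene [[ 409.4 -164.4   14. ]
 [ 483.4 -176.7   14. ]
 [ 547.8  141.3   14. ]]
```

```bash
python3 - <<'E'
from h import *
T=dict(np.load("top0.npz"));S=dict(np.load("scene0.npz"))
d=T;k=8
im=d["img"]; big=cv2.resize(im[175:232,175:216],None,fx=14,fy=10,interpolation=cv2.INTER_CUBIC)
hsv=cv2.cvtColor(cv2.resize(im,None,fx=k,fy=k,interpolation=cv2.INTER_CUBIC)[175*k:232*k,175*k:216*k],cv2.COLOR_BGR2HSV)
m=cv2.inRange(hsv,(3,80,40),(22,255,255))
cs,_=cv2.findContours(m,cv2.RETR_EXTERNAL,cv2.CHAIN_APPROX_NONE)
cs=[max(cs,key=cv2.contourArea)]
c=cs[0].reshape(-1,2)
px=(c+0.5)/k-0.5+175
for z in (8,12,20):
    w=ray(d,px,z)[:,:2].astype(np.float32); (cx,cy),wh,a=cv2.minAreaRect(w); print(z,cx,cy,wh,a)
# side edges: fit lines for world points mid-length
w=ray(d,px,12)[:,:2]; mid=abs(w[:,0]-542)<60
for s in (1,-1):
    q=w[mid&((w[:,1]-318)*s>0)].astype(np.float32)
    v=cv2.fitLine(q,cv2.DIST_HUBER,0,.01,.01).ravel(); print("side",s,np.degrees(np.arctan2(v[1],v[0])),v[3]+(542-v[2])*v[1]/v[0])
midy=abs(w[:,1]-318)<25
for s in (1,-1):
    px2=px[midy&((w[:,0]-542)*s>0)]
    for z in(0,20):
        q=ray(d,px2,z)[:,:2].astype(np.float32);v=cv2.fitLine(q,cv2.DIST_HUBER,0,.01,.01).ravel(); print("end",s,z,np.degrees(np.arctan2(v[1],v[0])),v[2]+(318-v[3])*v[0]/v[1])
c=cv2.resize(S["img"][150:195,305:375],None,fx=11,fy=11,interpolation=cv2.INTER_CUBIC); cv2.imwrite("pics/c4.png",c)
cv2.imwrite("pics/c5.png",big)
E
python3 -m pendant '{"travel":[[0.014,-0.048,0],[0.028,-0.096,0],[0.042,-0.143,0],[0.055,-0.191,0],[0.069,-0.239,0],[0.083,-0.287,0],[0.097,-0.335,0],[0.111,-0.383,0],[0.125,-0.431,0],[0.139,-0.479,0]],"spin":[-7.5,-15,-22.5,-30,-37.5,-45,-52.5,-60,-67.5,-75.7]}' -0.1
python3 -m pendant '{"travel":[[0.014,-0.048,0],[0.028,-0.096,0],[0.042,-0.143,-0.02],[0.055,-0.191,-0.05],[0.055,-0.191,-0.08],[0.055,-0.191,-0.1],[0.055,-0.191,-0.1],[0.055,-0.191,-0.1]],"spin":[0,0,0,0,0,0,0,0]}'
```

```text
8 542.9844360351562 319.1521301269531 (161.42379760742188, 71.98920440673828) 6.199734687805176
12 542.1827392578125 318.43292236328125 (161.05810546875, 71.82609558105469) 6.199739456176758
20 540.5792846679688 316.9945373535156 (160.32672119140625, 71.49993133544922) 6.199732780456543
side 1 6.2476664 352.709
side -1 6.313175 283.00217
end 1 0 -83.41749 625.456
end 1 20 -83.41717 620.1238
end -1 0 -84.00123 464.4842
end -1 20 -84.00132 461.00403
time_s: 1.1
tool_pos: [403.9, 85.1, 404.8]
orientation: [0.0, 0.772, 0.636, 0.0]
force: [1.4, 0.8, 0.4]
opening: 38.4
time_s: 1.9
tool_pos: [459.0, -103.8, 304.8]
orientation: [-0.0, 0.77, 0.638, -0.0]
force: [0.1, 0.6, -0.5]
opening: 38.4
```

View pics/c4.png

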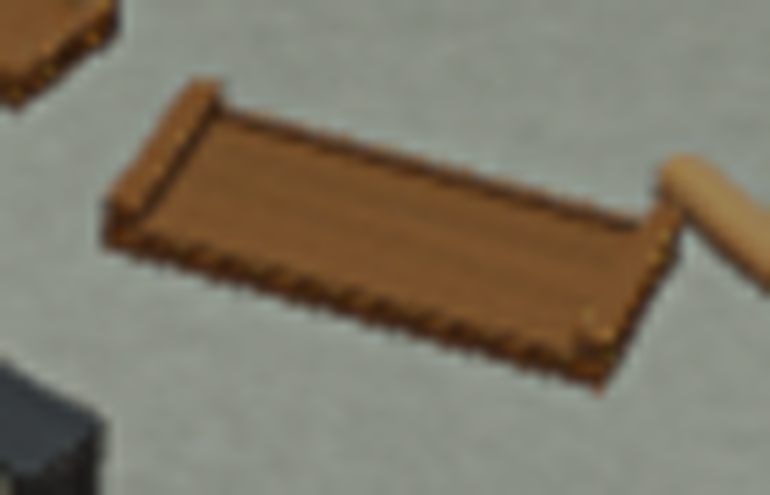

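View pics/c5.png

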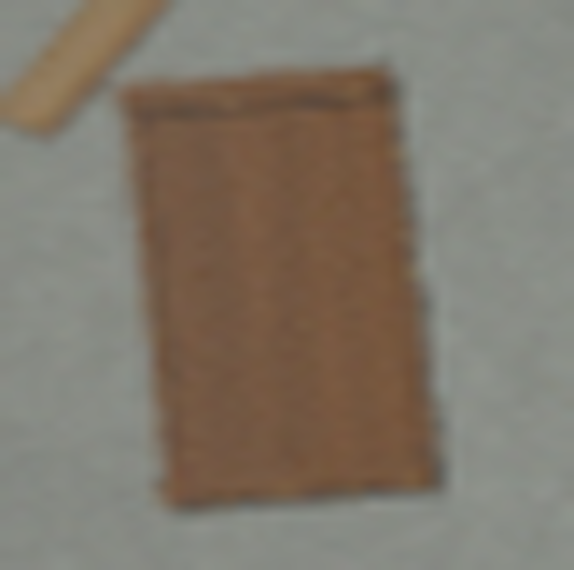

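c4 and c5 show the target tray whole. It measures about 156 x 70 mm, centre (542,319), axis at 6.2 deg, with a cleat at each end, which fits the sizes given. The gripper is now above the tab, so I'll check its alignment.

```bash
python3 - <<'E'
from h import *
d=cams.get_image("scene");np.savez("s1.npz",**d)
c=cv2.resize(d["img"][150:270,190:330],None,fx=5,fy=5,interpolation=cv2.INTER_CUBIC); cv2.imwrite("pics/g1.png",c)
s=sensors.read_state();print(s["tool_pos"],s["orientation"],s["joint_pos"])
# scene tray check: lower corners z=0
S=dict(np.load("scene0.npz"));q=lambda L:np.array(L)/11+[305,150]-.45
print(ray(S,q([[105,243],[603,390]]),0).round(1), ray(S,q([[200,80],[110,205],[680,200]]),20).round(1))
E
```

```text
[ 459.31537642 -103.76984447  305.51357209] [2.74767632e-04 7.70314975e-01 6.37663474e-01 2.39709077e-04] [-2.25394732e-01  2.45537378e-01  2.04625901e+00  6.15698626e-05
  8.49068461e-01 -3.75616473e-02]
[[464.2 280.8  -0. ]
 [622.8 296.4   0. ]] [[460.5 346.6  20. ]
 [468.2 274.5  20. ]
 [612.7 368.4  20. ]]
```

View pics/g1.png

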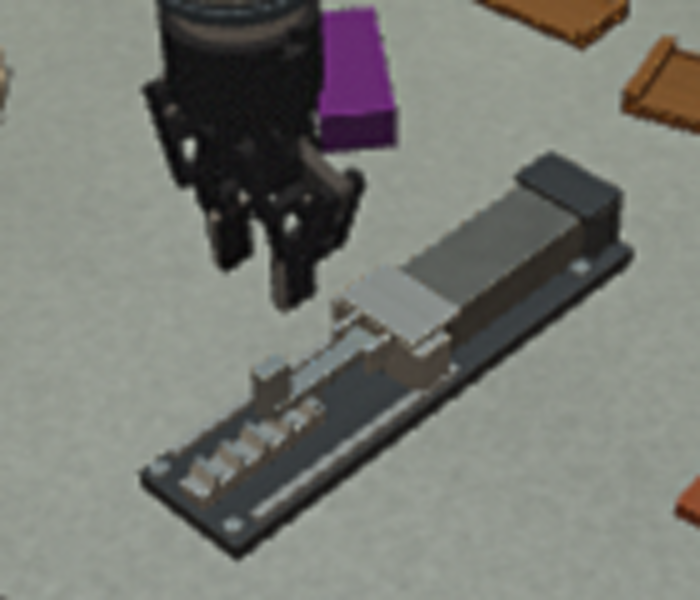

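The open gripper at (265,240) in the crop stands over the tab at (270,385), with its jaws across the holder. I'll descend and pinch.

```bash
python3 -m pendant '{"travel":[[0,-0.001,-0.03],[0,-0.001,-0.06],[0,-0.001,-0.08],[0,-0.001,-0.088],[0,-0.001,-0.088]],"spin":[0,0,0,0,0]}'
python3 - <<'E'
from h import *
for n in("scene","top"):
    d=cams.get_image(n)
    i=d["img"][180:260,212:302] if n=="scene" else d["img"][180:250,250:330]
    cv2.imwrite(f"pics/g2{n}.png",cv2.resize(i,None,fx=7,fy=7,interpolation=cv2.INTER_CUBIC))
E
```

```text
time_s: 2.45
tool_pos: [459.3, -104.6, 217.0]
orientation: [0.0, 0.77, 0.638, -0.0]
force: [-0.0, 0.0, 0.5]
opening: 38.1
```

View pics/g2scene.png

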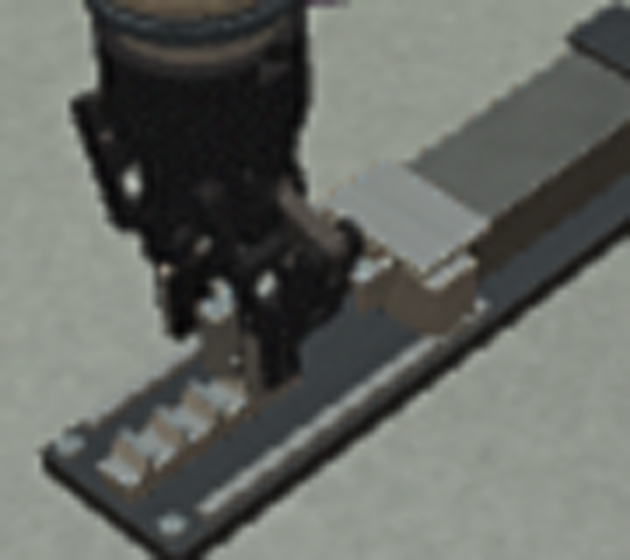

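The tab, at about (220,320) in the crop, sits between the fingers. I'll pinch it.

```bash
python3 -m pendant '{"travel":[[0,0,0],[0,0,0],[0,0,0],[0,0,0],[0,0,0],[0,0,0],[0,0,0]],"spin":[0,0,0,0,0,0,0]}' -1
```

```text
time_s: 3.25
tool_pos: [458.5, -104.9, 217.4]
orientation: [-0.0, 0.77, 0.638, -0.0]
force: [-5.6, -0.2, 6.9]
opening: 10.9
```

```bash
python3 -m pendant '{"travel":[[0.0004,0.002,0],[0.0007,0.004,0],[0.0011,0.006,0],[0.0013,0.007,0],[0.0013,0.007,0]],"spin":[0,0,0,0,0]}'
```

```text
time_s: 3.75
tool_pos: [459.7, -98.6, 217.5]
orientation: [0.0, 0.77, 0.638, -0.001]
force: [-7.1, -8.9, 8.1]
opening: 11.0
```

```bash
python3 -m pendant '{"travel":[[0.0002,0.001,0],[0.0004,0.002,0],[0.0004,0.002,0]],"spin":[0,0,0]}'; python3 - <<'E'
from h import *
d=cams.get_image("scene");i=d["img"][180:260,212:302]
cv2.imwrite("pics/g3.png",cv2.resize(i,None,fx=7,fy=7,interpolation=cv2.INTER_CUBIC))
E
```

```text
time_s: 4.05
tool_pos: [459.9, -97.6, 217.7]
orientation: [0.001, 0.77, 0.638, -0.002]
force: [-10.3, -20.9, 11.0]
opening: 11.1
```

View pics/g3.png

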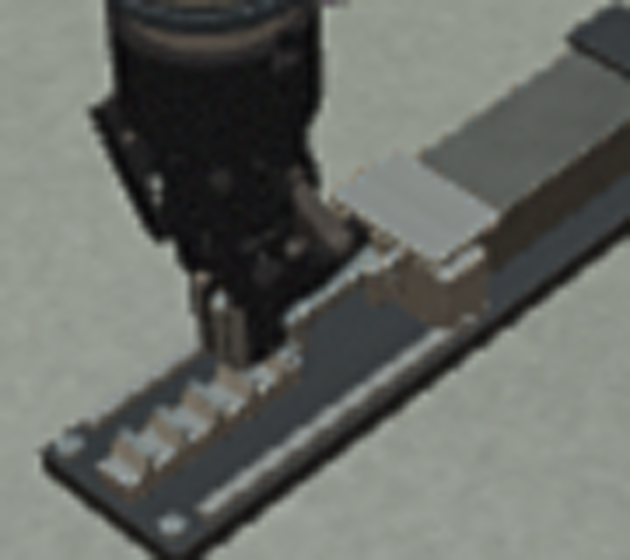

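The bar has moved about 6 mm forward and the force has jumped, so it is at the stop. I'll lift along the pawl's arc.

```bash
python3 -m pendant '{"travel":[[0.0002,0.001,0.004],[0.0005,0.0025,0.008],[0.0008,0.0042,0.012],[0.001,0.0055,0.015],[0.0012,0.0062,0.017],[0.0012,0.0062,0.017],[0.0012,0.0062,0.017]],"spin":[0,0,0,0,0,0,0]}'; python3 - <<'E'
from h import *
d=cams.get_image("scene");i=d["img"][180:260,212:302]
cv2.imwrite("pics/g4.png",cv2.resize(i,None,fx=7,fy=7,interpolation=cv2.INTER_CUBIC))
E
```

```text
time_s: 4.8
tool_pos: [461.2, -90.7, 234.3]
orientation: [0.0, 0.77, 0.638, -0.001]
force: [-5.1, -10.2, 3.7]
opening: 10.8
```

View pics/g4.png

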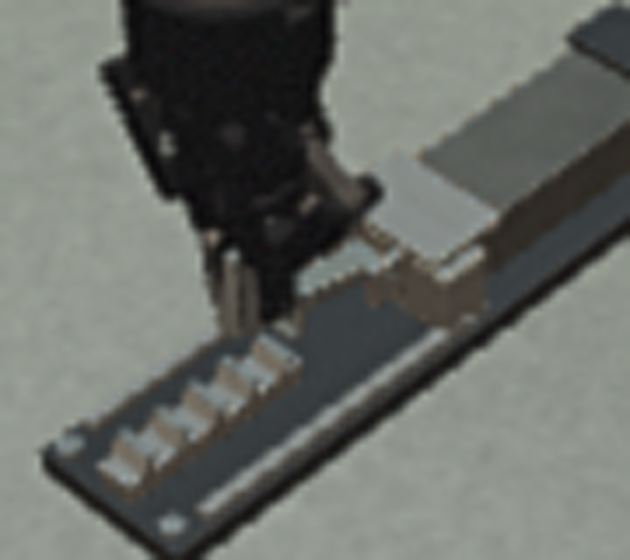

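The pawl is lifted, with its nose above the rack. I'll drag the bar back.

```bash
python3 -m pendant '{"travel":[[-0.0006,-0.003,0],[-0.0011,-0.006,0],[-0.0017,-0.009,0],[-0.0023,-0.012,0],[-0.0029,-0.015,0],[-0.0034,-0.018,0],[-0.004,-0.021,0],[-0.0046,-0.024,0]],"spin":[0,0,0,0,0,0,0,0]}'; python3 - <<'E'
from h import *
d=cams.get_image("scene");i=d["img"][180:260,212:302]
cv2.imwrite("pics/g5.png",cv2.resize(i,None,fx=7,fy=7,interpolation=cv2.INTER_CUBIC))
E
```

```text
time_s: 5.65
tool_pos: [456.9, -113.5, 233.6]
orientation: [-0.001, 0.771, 0.637, -0.0]
force: [-3.1, 4.0, 1.1]
opening: 11.0
```

View pics/g5.png

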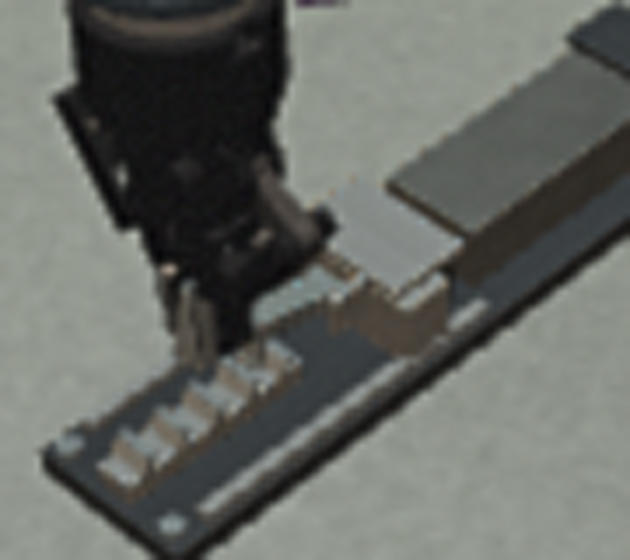

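The bar slides freely and has left the stone. I'll continue to the back stop.

```bash
python3 -m pendant '{"travel":[[-0.0008,-0.004,0],[-0.0015,-0.008,0],[-0.0023,-0.012,0],[-0.003,-0.016,0],[-0.0038,-0.02,0],[-0.0046,-0.024,0],[-0.0051,-0.027,0],[-0.0057,-0.03,0],[-0.0057,-0.03,0]],"spin":[0,0,0,0,0,0,0,0,0]}'; python3 -m pendant '{"travel":[[-0.0002,-0.001,0],[-0.0004,-0.002,0],[-0.0004,-0.002,0]],"spin":[0,0,0]}'; 
```

```text
time_s: 6.6
tool_pos: [451.1, -143.7, 233.6]
orientation: [-0.001, 0.771, 0.637, -0.0]
force: [-5.7, 1.4, 2.2]
opening: 11.0
time_s: 6.9
tool_pos: [450.9, -144.9, 233.4]
orientation: [-0.001, 0.771, 0.637, 0.0]
force: [-2.4, 9.5, -1.1]
opening: 10.7
```

```bash
python3 -m pendant '{"travel":[[-0.0002,-0.001,0],[-0.0003,-0.0015,0],[-0.0003,-0.0015,0]],"spin":[0,0,0]}';python3 - <<'E'
from h import *
d=cams.get_image("scene");i=d["img"][180:260,212:302]
cv2.imwrite("pics/g6.png",cv2.resize(i,None,fx=7,fy=7,interpolation=cv2.INTER_CUBIC))
E
```

```text
time_s: 7.2
tool_pos: [450.7, -145.5, 233.1]
orientation: [-0.002, 0.771, 0.637, 0.001]
force: [2.0, 18.3, -4.4]
opening: 11.0
```

View pics/g6.png

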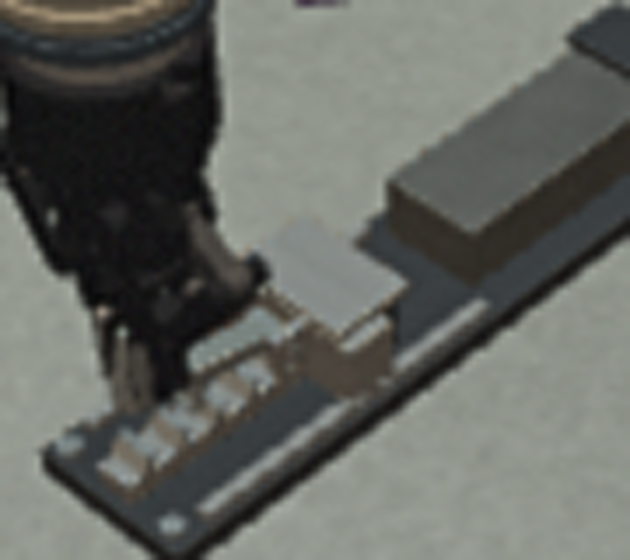

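It is at the back stop, with force rising to 18 N and about 54 mm travelled. I'll lower the pawl along its arc, then release.

```bash
python3 -m pendant '{"travel":[[-0.0004,-0.002,-0.004],[-0.0007,-0.0038,-0.008],[-0.001,-0.0052,-0.012],[-0.0012,-0.0062,-0.016],[-0.0012,-0.0065,-0.017],[-0.0012,-0.0065,-0.017]],"spin":[0,0,0,0,0,0]}'
python3 -m pendant '{"travel":[[0,0,0],[0,0,0],[0,0,0],[0,0,0],[0,0,0]],"spin":[0,0,0,0,0]}' -0.1
python3 -m pendant '{"travel":[[0,0,0.02],[0,0,0.06],[0,0,0.1],[0,0.03,0.14],[0.005,0.08,0.15],[0.01,0.12,0.15]],"spin":[0,0,0,0,0,0]}'
python3 - <<'E'
from h import *
for n in("scene","top"):
    d=cams.get_image(n);np.savez(f"{n}7.npz",**d)
    i=d["img"][175:260,212:322] if n=="scene" else d["img"][195:245,230:336]
    cv2.imwrite(f"pics/g7{n}.png",cv2.resize(i,None,fx=7,fy=7,interpolation=cv2.INTER_CUBIC))
E
```

```text
time_s: 7.85
tool_pos: [449.8, -151.6, 217.4]
orientation: [-0.002, 0.771, 0.637, 0.001]
force: [-2.6, 25.7, 20.2]
opening: 11.3
time_s: 8.35
tool_pos: [449.8, -154.0, 216.6]
orientation: [0.0, 0.771, 0.637, 0.0]
force: [-0.7, -0.4, 0.6]
opening: 38.5
time_s: 8.95
tool_pos: [460.2, -32.7, 369.1]
orientation: [0.002, 0.771, 0.637, 0.002]
force: [1.0, 0.1, -0.3]
opening: 38.4
```

View pics/g7scene.png

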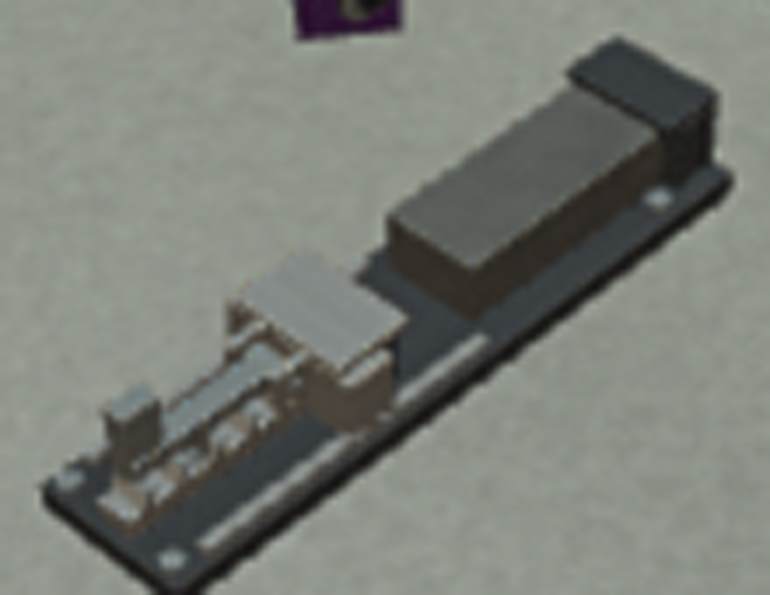

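View pics/g7top.png

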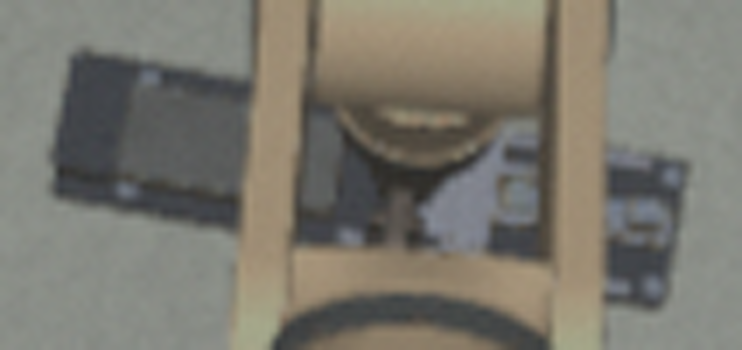

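The bar is back, with its front edge well clear of the stone. The pawl is down, with its tab at (135,410) in the crop. Now I'll locate the stone.

```bash
python3 - <<'E'
from h import *
S=dict(np.load("scene7.npz"))
q=lambda L:np.array(L)/7+[212,175]-0.43
print("stone near end z46",ray(S,q([[387,216],[470,266]]),46).round(1),"lower z14",ray(S,q([[475,318]]),14).round(1))
print("stone side line at jaw",ray(S,q([[660,140]]),46).round(1))
print("bar top",ray(S,q([[230,298],[300,252],[408,322],[340,368]]),54).round(1))
print("tab top",ray(S,q([[105,408],[130,383],[160,398],[135,422]]),74).round(1))
E
```

```text
stone near end z46 [[454.   12.1  46. ]
 [499.5   4.9  46. ]] lower z14 [[499.6   8.2  14. ]]
stone side line at jaw [[525.4 114.6  46. ]]
bar top [[433.5 -69.   54. ]
 [441.5 -32.1  54. ]
 [500.9 -42.6  54. ]
 [492.8 -78.1  54. ]]
tab top [[ 442.7 -158.4   74. ]
 [ 442.6 -143.    74. ]
 [ 456.9 -143.2   74. ]
 [ 456.6 -158.1   74. ]]
```

```bash
python3 -m pendant '{"travel":[[0.01,0.032,0],[0.02,0.064,0],[0.03,0.096,-0.02],[0.03,0.096,-0.06],[0.03,0.096,-0.09],[0.03,0.096,-0.11],[0.03,0.096,-0.11]],"spin":[0,0,0,0,0,0,0]}' 1
python3 - <<'E'
from h import *
d=cams.get_image("scene");i=d["img"][155:260,212:322]
cv2.imwrite("pics/g8.png",cv2.resize(i,None,fx=5.5,fy=5.5,interpolation=cv2.INTER_CUBIC))
E
```

```text
time_s: 9.75
tool_pos: [488.5, 61.6, 254.0]
orientation: [-0.001, 0.77, 0.637, -0.002]
force: [0.5, 0.2, 0.2]
opening: 85.5
```

View pics/g8.png

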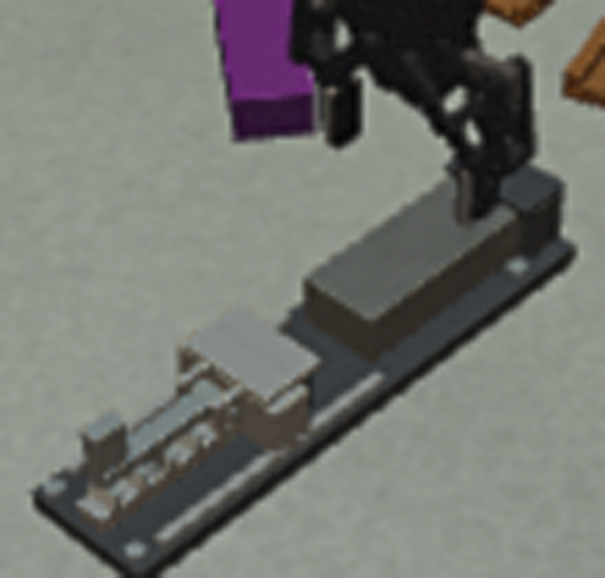

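The fingers straddle the stone above it. I'll descend to grip.

```bash
python3 -m pendant '{"travel":[[0.001,0.001,0],[0.002,0.002,-0.02],[0.002,0.002,-0.04],[0.002,0.002,-0.055],[0.002,0.002,-0.066],[0.002,0.002,-0.066]],"spin":[0,0,0,0,0,0]}'
python3 -m pendant '{"travel":[[0,0,0],[0,0,0],[0,0,0],[0,0,0],[0,0,0],[0,0,0],[0,0,0],[0,0,0]],"spin":[0,0,0,0,0,0,0,0]}' -1
```

```text
time_s: 10.4
tool_pos: [491.8, 64.1, 190.5]
orientation: [-0.0, 0.77, 0.637, -0.0]
force: [-0.2, 0.1, -0.6]
opening: 85.2
time_s: 11.2
tool_pos: [491.4, 64.3, 191.7]
orientation: [-0.0, 0.77, 0.638, -0.0]
force: [-4.1, 0.2, 8.7]
opening: 49.1
```

Gripped at 49 mm. I'll draw it 16 mm along -x of the holder, then lift.

```bash
python3 -m pendant '{"travel":[[-0.0006,-0.003,0],[-0.0011,-0.006,0],[-0.0017,-0.009,0],[-0.0023,-0.012,0],[-0.003,-0.016,0],[-0.003,-0.016,0]],"spin":[0,0,0,0,0,0]}'
python3 -m pendant '{"travel":[[0,0,0.004],[0,0,0.012],[0,0,0.025],[0,0,0.05],[0,0,0.08],[0,0,0.1],[0,0,0.1]],"spin":[0,0,0,0,0,0,0]}'
python3 - <<'E'
from h import *
for n in("scene","top"):
    d=cams.get_image(n);np.savez(f"{n}9.npz",**d)
    i=d["img"][135:260,212:322] if n=="scene" else d["img"][160:260,200:336]
    cv2.imwrite(f"pics/g9{n}.png",cv2.resize(i,None,fx=4.7,fy=4.7,interpolation=cv2.INTER_CUBIC))
print(sensors.read_state()["moment"])
E
```

```text
time_s: 11.8
tool_pos: [489.6, 48.3, 191.7]
orientation: [0.001, 0.771, 0.637, 0.001]
force: [2.0, 1.0, 5.4]
opening: 49.0
time_s: 12.5
tool_pos: [489.6, 48.3, 293.9]
orientation: [0.002, 0.77, 0.638, 0.002]
force: [-0.1, -0.2, -3.9]
opening: 49.1
[-0.02343187  0.015364   -0.04659395]
```

View pics/g9scene.png

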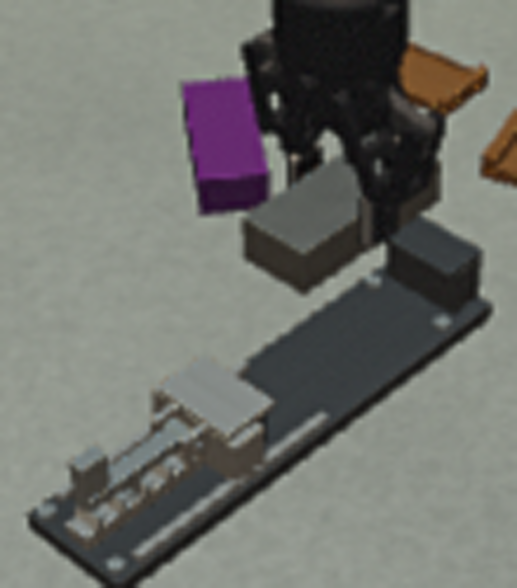

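View pics/g9top.png

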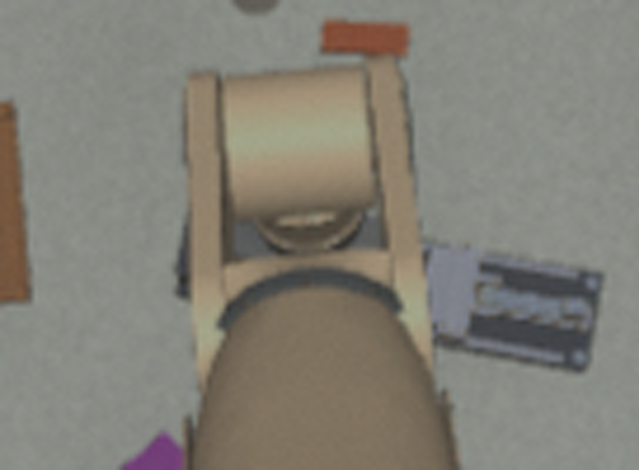

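The stone is clear of the holder, level and held, with about 4 N of weight. I'll carry it over the tray.

```bash
python3 -m pendant '{"travel":[[0.005,0.027,0],[0.010,0.054,0],[0.016,0.081,0],[0.021,0.108,0],[0.026,0.136,0],[0.031,0.163,0],[0.037,0.190,0],[0.042,0.217,0],[0.047,0.244,0],[0.0524,0.271,0]],"spin":[-7.3,-14.6,-21.9,-29.2,-36.5,-43.8,-51.1,-58.4,-65.7,-73]}'
python3 -m pendant '{"travel":[[0,0,-0.02],[0,0,-0.04],[0,0,-0.05],[0,0,-0.05],[0,0,-0.05]],"spin":[0,0,0,0,0]}'
python3 - <<'E'
from h import *
print(sensors.read_state()["tool_pos"],sensors.read_state()["orientation"])
for n in("scene","top"):
    d=cams.get_image(n);np.savez(f"{n}10.npz",**d)
    i=d["img"][100:200,290:400] if n=="scene" else d["img"][160:250,150:250]
    cv2.imwrite(f"pics/g10{n}.png",cv2.resize(i,None,fx=7,fy=6,interpolation=cv2.INTER_CUBIC))
E
```

```text
time_s: 13.6
tool_pos: [540.5, 320.1, 288.5]
orientation: [0.001, 0.999, 0.052, -0.001]
force: [1.3, -0.3, -3.4]
opening: 48.5
time_s: 14.1
tool_pos: [541.1, 319.1, 240.3]
orientation: [0.0, 0.999, 0.054, -0.0]
force: [1.2, -0.7, -3.2]
opening: 49.3
[541.06413886 319.0573327  240.34038342] [ 2.14195086e-04  9.98535901e-01  5.40909606e-02 -4.18967367e-04]
```

View pics/g10scene.png

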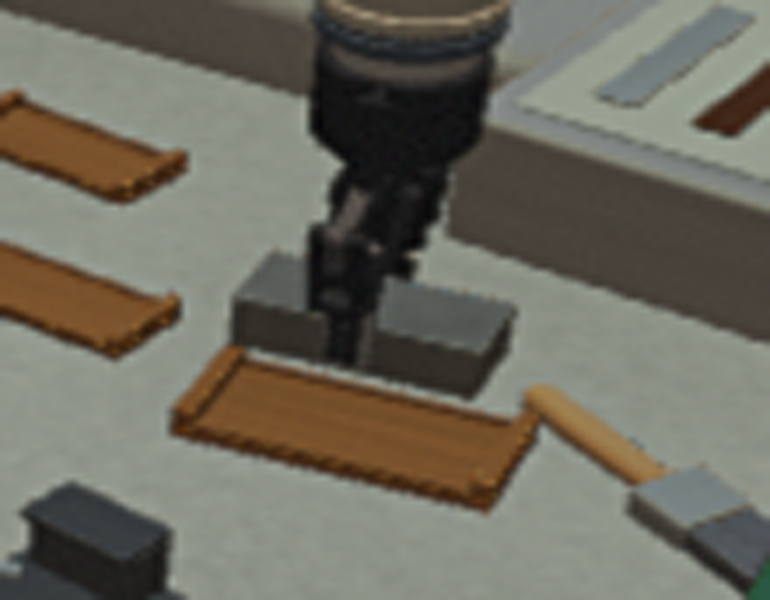

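View pics/g10top.png

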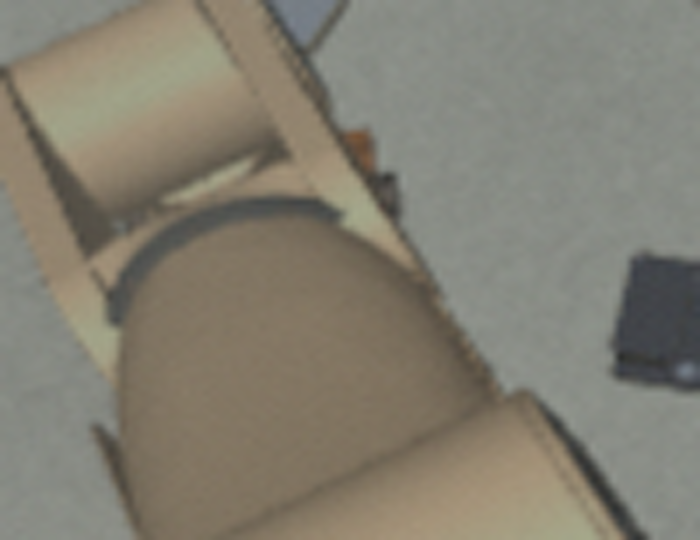

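```bash
python3 - <<'E'
from h import *
S=dict(np.load("scene10.npz"))
q=lambda L:np.array(L)/[7,6]+[290,100]-0.42
zb=240.3-191.7+14; zt=zb+32
a=np.radians(6.2);ex=np.array([np.cos(a),np.sin(a)]);ey=np.array([-np.sin(a),np.cos(a)])
o=np.array([541.1,319.1])
def P(n,px,z):
    w=ray(S,q(px),z)[:,:2]-o; print(n,np.c_[w@ex,w@ey].round(1).tolist())
P("stone top nearL,nearR,farR",[[232,302],[487,350],[517,312],[275,252]],zt)
P("stone bot nearL,nearR",[[234,345],[470,398]],zb)
P("tray bot near",[[173,432],[487,512]],0)
P("tray cleat top near L, farL ; right outer near,far",[[175,412],[235,348],[492,492],[540,425]],20)
P("tray floor inner corners left near, left far",[[195,415],[240,365]],8)
print([np.degrees(2*np.arctan2(.0541,.9985))])
E
```

```text
stone top nearL,nearR,farR [[-56.3, -29.4], [61.9, -20.7], [63.3, 18.3], [-56.2, 24.2]]
stone bot nearL,nearR [[-55.8, -22.5], [58.2, -20.6]]
tray bot near [[-80.1, -29.2], [78.0, -31.3]]
tray cleat top near L, farL ; right outer near,far [[-77.1, -36.7], [-74.2, 32.5], [80.2, -38.9], [82.0, 27.6]]
tray floor inner corners left near, left far [[-73.0, -19.9], [-71.3, 34.1]]
[np.float64(6.202651639524529)]
```

The stone runs from -56 to +62 mm and the tray from -78 to +80 along the axis about the tool, so I'll shift -2 mm along and +1 mm across. Then I'll lower, going slowly near the floor.

```bash
python3 -m pendant '{"travel":[[-0.002,0.001,0],[-0.002,0.001,-0.015],[-0.002,0.001,-0.03],[-0.002,0.001,-0.04],[-0.002,0.001,-0.046],[-0.002,0.001,-0.050],[-0.002,0.001,-0.050]],"spin":[0,0,0,0,0,0,0]}'
python3 - <<'E'
from h import *
print(sensors.read_state()["tool_pos"])
d=cams.get_image("scene");np.savez("s11.npz",**d)
i=d["img"][120:200,300:390]
cv2.imwrite("pics/g11.png",cv2.resize(i,None,fx=8,fy=7,interpolation=cv2.INTER_CUBIC))
E
```

```text
time_s: 14.9
tool_pos: [538.9, 320.2, 189.9]
orientation: [0.0, 0.999, 0.054, -0.0]
force: [-0.2, -0.3, -3.3]
opening: 49.1
[538.93891741 320.18328191 189.90394846]
```

View pics/g11.png

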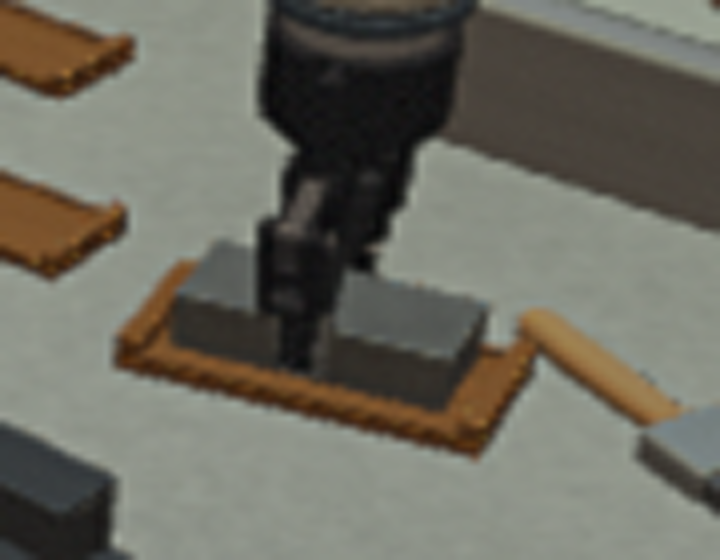

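Taking the camera's view into account, the stone at (172..445) in the crop sits about centred between the cleats at (118..475). I'll lower the last 4 mm.

```bash
python3 -m pendant '{"travel":[[0,0,-0.001],[0,0,-0.002],[0,0,-0.003],[0,0,-0.0035],[0,0,-0.0035]],"spin":[0,0,0,0,0]}'
```

```text
time_s: 15.45
tool_pos: [539.0, 320.2, 187.2]
orientation: [0.0, 0.999, 0.054, -0.0]
force: [-0.1, -0.2, -3.9]
opening: 49.0
```

```bash
python3 -m pendant '{"travel":[[0,0,-0.0007],[0,0,-0.0014],[0,0,-0.0014]],"spin":[0,0,0]}'; python3 -m pendant '{"travel":[[0,0,-0.0007],[0,0,-0.0007]],"spin":[0,0]}'
```

```text
time_s: 15.75
tool_pos: [539.1, 320.3, 185.8]
orientation: [-0.0, 0.999, 0.054, 0.0]
force: [-0.1, -0.5, -3.5]
opening: 49.2
time_s: 15.95
tool_pos: [539.1, 320.3, 185.7]
orientation: [-0.0, 0.999, 0.054, 0.0]
force: [-2.5, -1.8, 4.9]
opening: 48.9
```

Contact came at the predicted height (TCP 185.7). I'll release and retreat.

```bash
python3 -m pendant '{"travel":[[0,0,0],[0,0,0],[0,0,0],[0,0,0],[0,0,0]],"spin":[0,0,0,0,0]}' 1; python3 -m pendant '{"travel":[[0,0,0.02],[0,0,0.05],[0,0,0.09],[0,0,0.13],[-0.03,0.04,0.15],[-0.07,0.08,0.15],[-0.11,0.12,0.15],[-0.15,0.16,0.15],[-0.18,0.2,0.15],[-0.2,0.24,0.15]],"spin":[0,0,0,0,0,0,0,0,0,0]}'
python3 -m pendant '{"travel":[[-0.02,0.04,0.03],[-0.04,0.08,0.05],[-0.06,0.1,0.05],[-0.06,0.1,0.05]],"spin":[0,0,0,0]}'
python3 - <<'E'
from h import *
for n in("scene","top"):
    d=cams.get_image(n);np.savez(f"{n}12.npz",**d)
    i=d["img"][130:260,212:392] if n=="scene" else d["img"][160:260,160:336]
    cv2.imwrite(f"pics/g12{n}.png",cv2.resize(i,None,fx=4.4,fy=4.4,interpolation=cv2.INTER_CUBIC))
d=dict(np.load("top12.npz"));i=d["img"][175:232,172:222];cv2.imwrite("pics/g12t.png",cv2.resize(i,None,fx=10,fy=10,interpolation=cv2.INTER_CUBIC))
E
```

```text
time_s: 16.45
tool_pos: [539.1, 320.3, 185.1]
orientation: [-0.0, 0.999, 0.054, 0.0]
force: [-1.1, 0.3, -0.4]
opening: 85.2
time_s: 17.45
tool_pos: [346.1, 546.2, 335.2]
orientation: [0.0, 0.999, 0.054, -0.0]
force: [1.0, 0.6, 0.5]
opening: 85.6
time_s: 17.85
tool_pos: [285.2, 648.1, 385.8]
orientation: [-0.001, 0.998, 0.056, 0.0]
force: [0.4, -0.6, -0.3]
opening: 85.4
```

View pics/g12scene.png

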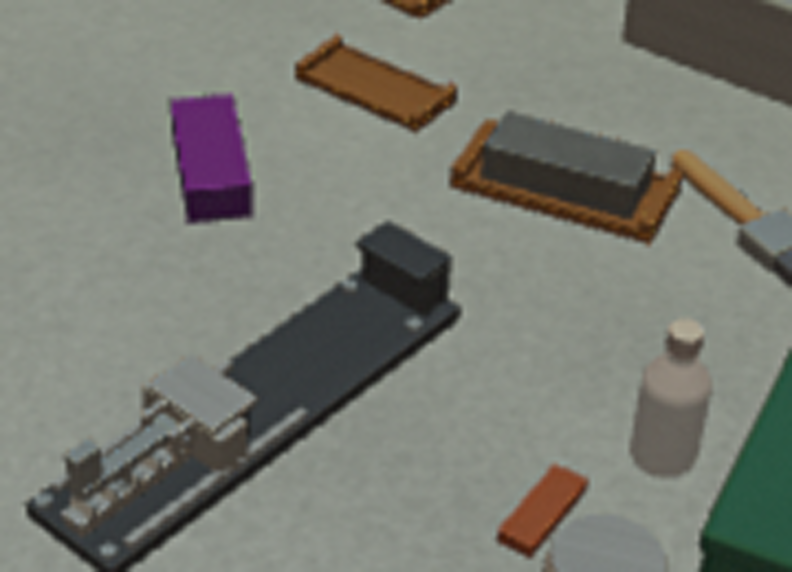

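View pics/g12top.png

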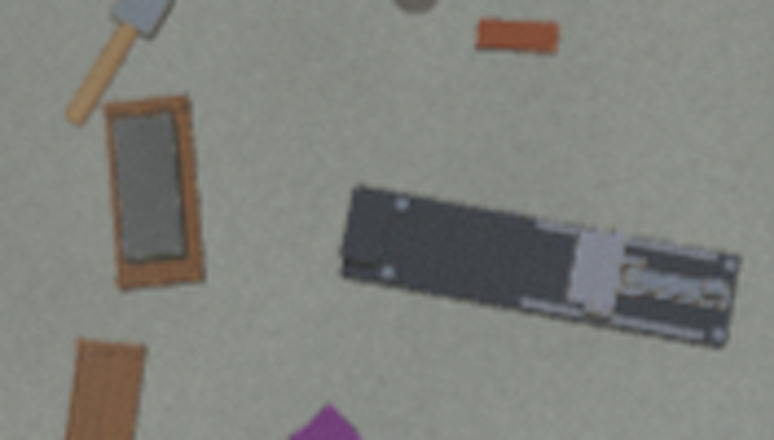

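View pics/g12t.png

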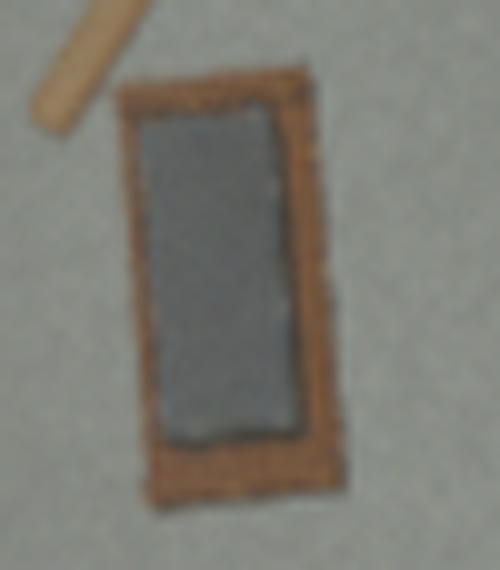

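The stone lies inside the tray. It looks slightly to the left in the top view, so I'll measure it against the tray.

```bash
python3 - <<'E'
from h import *
d=dict(np.load("top12.npz"));q=lambda L:np.array(L)/10+[172,175]-.45
a=np.radians(6.2);ex=np.array([np.cos(a),np.sin(a)]);ey=np.array([-np.sin(a),np.cos(a)]);o=np.array([542.2,318.9])
def P(n,w): w=w[:,:2]-o; print(n,np.c_[w@ex,w@ey].round(1).tolist(), (w.mean(0)@ex).round(1),(w.mean(0)@ey).round(1))
P("stone top",ray(d,q([[137,118],[270,105],[298,430],[165,440]]),40))
P("tray far cleat z20",ray(d,q([[120,90],[308,68]]),20))
P("tray near z0",ray(d,q([[150,508],[345,487]]),0))
P("right lower edge z0",ray(d,q([[320,160],[338,380]]),0)); P("left upper edge z12",ray(d,q([[128,160],[145,420]]),12))
# scene
S=dict(np.load("scene12.npz"));q2=lambda L:np.array(L)/4.4+[212,130]-.4
P("scene stone top",ray(S,q2([[485,150],[510,112],[657,155],[638,187]]),40))
P("scene stone bot nearL,R",ray(S,q2([[487,178],[630,213]]),8))
P("scene tray bot near",ray(S,q2([[452,185],[650,242]]),0));P("scene cleat outer tops",ray(S,q2([[455,172],[490,122],[655,228],[684,182]]),20))
# brightness mask for the stone top, subpixel
k=8;B=cv2.resize(d["img"],None,fx=k,fy=k,interpolation=cv2.INTER_CUBIC)[178*k:226*k,180*k:208*k]
h=cv2.cvtColor(B,cv2.COLOR_BGR2HSV);b=cv2.inRange(h,(3,80,40),(22,255,255))
c,_=cv2.findContours(b,cv2.RETR_CCOMP,cv2.CHAIN_APPROX_NONE);c=sorted(c,key=cv2.contourArea)[-2:]
for z,x in((40,c[0]),(12,c[1])):
    p=(x.reshape(-1,2)+.5)/k-.5+[180,178]; (cx,cy),wh,an=cv2.minAreaRect(ray(d,p,z)[:,:2].astype(np.float32)); v=np.array([cx,cy])-o; print(z,v@ex,v@ey,wh,an)
E
```

```text
stone top [[60.3, 23.9], [59.8, -25.4], [-63.0, -25.9], [-61.4, 22.7]] -1.1 -1.2
tray far cleat z20 [[76.9, 32.9], [77.6, -37.8]] 77.2 -2.4
tray near z0 [[-78.9, 37.1], [-79.0, -35.8]] -79.0 0.7
right lower edge z0 [[46.7, -36.7], [-38.3, -36.5]] 4.2 -36.6
left upper edge z12 [[51.7, 33.3], [-47.8, 34.4]] 2.0 33.9
scene stone top [[-57.0, -28.2], [-58.2, 25.9], [60.3, 21.9], [60.1, -21.7]] 1.3 -0.5
scene stone bot nearL,R [[-56.7, -19.2], [55.0, -12.8]] -0.8 -16.0
scene tray bot near [[-80.9, -29.1], [76.9, -29.1]] -2.0 -29.1
scene cleat outer tops [[-75.9, -38.0], [-76.4, 33.9], [80.6, -36.9], [82.8, 25.5]] 2.8 -3.9
40 80.872662125804 34.68593239959765 (29.092166900634766, 17.61870574951172) 2.06967830657959
12 0.008361381032466211 -0.714346398302967 (160.42596435546875, 71.83108520507812) 6.061305999755859
```

In the top view the stone centre is at (-1.1, -1.2) and the tray centre at (-0.9, -1.3), so they agree to within 1 mm. The bar is back, the pawl is down and the robot is clear.

```bash
python3 - <<'E'
from h import *
a=np.load("top0.npz")["img"];b=np.load("top12.npz")["img"]
# bystander regions unchanged?
for n,(x,y,r) in dict(tin=(364,218,18),oil=(253,153,8),can=(308,140,10),driver=(368,160,18),brush=(192,165,20),jar=(425,246,10),slip=(278,168,10)).items():
    print(n,round(cv2.absdiff(a,b)[y-r:y+r,x-r:x+r].mean(),1))
from workcell import job
print(job.job_done())
E
```

```text
tin 1.3
oil 1.3
can 1.3
driver 1.3
brush 1.3
jar 1.3
slip 1.3
the job is handed in; nothing more can be done
None
```

The sharpening stone is in the largest wooden tray, and I handed the job in after about 18 s of robot time. No verdict is reported, so this rests on my own last checks.

**What I did:**
- I pinched the pawl's tab, pushed the bar about 6 mm forward to its firm stop and lifted the pawl.
- I dragged the bar to its back stop, then lowered the pawl and let it go.
- I gripped the stone across its width, drew it 16 mm back from the jaw's lip and lifted it.
- I set it down in the tray, making contact at the height I had worked out, and moved the arm away.

**Last checks:**
- **Bar:** it slid back about 48 mm in the image, and the force rose to 18 N against the stop.
- **Pawl:** it looks down in the scene camera. I had no direct reading of its angle.
- **Stone:** in the top view its centre is within about 1 mm of the tray's, and it looks flat and aligned with the tray.
- **Bystanders:** the top-view image around all seven showed no change from the start.

**Disagreements and failures:** the scene camera's hand-read corners differed from the top view by 2 to 4 mm, inside the allowed margins. An automatic outline of the stone in the last check failed, so its position comes from hand-read corners.

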